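# Clamp the carved rosette with the slip-clutch press handle

## Task

Two green bench presses stand on the carver's table. On the one holding the pale round rosette carving, turn the red bar handle clockwise (seen from above) until its torque-limiting clutch slips, and stop there: let it slip at least 10 degrees so that you are sure, but no more than 40 degrees. Leave the handle of the other press, with the dark square block, as it is, and let go of everything.

Things in the scene. Friction and masses are not known exactly. Their poses are not given: they have to be found in the camera images.
- press_grip (a point): Centre of the red bar handle atop the green press that holds the pale round rosette (124 mm disc). Bar 64 mm long (x), 18 wide (y), 36 tall (z up), level; turns about the vertical through this point, which is 174 mm above the table and 32 mm above the collar (60 mm across) beneath. Nothing on the press is higher. Pinch it across its width from above and turn in one grasp. The press is fixed.
- press_screw (a joint): Turn (rad) of the aluminium collar and spindle under that handle, growing clockwise from above. It lowers the pad; at 1.40 the pad is home on the carving and the spindle stops dead. Starts 0.5 to 0.95 rad short of that, turns easily (0.05 N m), stays where left. When home, the black line on the collar meets the yellow mark on the fixed black disc around it.
- press_clutch (a joint): Slip (rad) of the red bar on the collar: 0 at the start, growing clockwise from above. At 0 the collar's black line is square to the bar, in line with the white stripe across the bar's top. The bar carries the collar round until the spindle is home, then slips on it against a steady 0.22 N m, without end, and stays where left.
- spare_end (a point): Point in the red bar handle of the other, identical press, which holds a dark square wooden block (118 mm wide): on the bar's middle line, 30 mm from its turning axis, half-way up, 174 mm above the table. Leave it as it is.
Not all that is in view belongs to the job. What is shaped like the part that bears press_grip but pink or purple is not meant.

How it is judged:
By the outcome, as a careful person would: the job done as asked, in the order asked, and still so for the second after the job is handed in, with the robot touching nothing.
It also fails if it takes over 32 s, if anything falls off the work surface, if the arm or the gripper's body presses on something with over 40 N, if the wrist force passes 120 N, or if a joint passes its speed limit or range.

## Robot

A 6-joint arm with a two-finger parallel gripper is mounted at the origin on the work surface. World frame = base frame: x ahead of the robot, y to its left, z up, the work surface at z = 0. Lengths are in m, angles in rad, forces in N, time in s.
With the tool pointing down it reaches from about 0.35 to 0.975 m from the base axis. Payload 4.9 kg.
Tool frame: the origin (TCP) lies midway between the tips of the shut fingers; the grasp point (between the pads) lies 19 mm behind it; z points along the fingers, x is the direction in which the jaws open and shut, and the axes are right-handed (so a half turn about z gives the same grasp; the last joint's range is limited). The gripper opens to 85 mm and grips with 20 to 120 N. Pads are 22 mm wide; open, the fingers measure 114 mm over their backs; the gripper's body (76 mm by 85 mm) begins 54 mm behind the grasp point. The pads swing forward as they close: fully open they stand 13 mm farther back than shut.
Start: joints at [1.094, 0.053, 1.613, -0, 1.476, -0.119], TCP at [0.219, 0.585, 0.231] pointing down, gripper open.
Joint ranges: [-3.01, 3.01], [-1.01, 2.22], [0.06, 2.58], [-1.02, 4.17], [0.09, 2.62], [-3.14, 3.14]. Speed limits (rad/s): [2.57, 2.57, 3.14, 3.14, 3.14, 3.14].

## Interface

Orientations are given as a rotation vector (axis times angle).
In Python, from station import ctrl gives the robot as it stands.
- The arm moves only by the tool step_arm, never from a script. Its argument "increments" is text: rows parted by semicolons, each of 6 numbers parted by spaces: the shift along the tool's x, y, z as a fraction of full scale, then the turn, a rotation vector about the tool's x, y, z as a fraction of full scale. In form: x y z rx ry rz; .... A call has 1 to 12 rows; each row shifts and turns the commanded pose from where the row before left it, along the tool's axes as they then stand; what a row does not reach is not made up. Full scale, the value 1, is 0.025 m for a shift and 0.1 rad for a turn. A row lasts 1/12 s, in which the tool goes at most 41.7 mm and 7.16 degrees, less where a joint would pass 70% of its speed; a pose out of reach is approached as far as the arm can. A call with a number of a shift or a turn outside -1 to 1 is refused whole. A call with a gripper value outside its range is refused whole. "fingers" is the opening, from -1 (shut) to 1 (fully open), so that 0 is half open, set as the call begins (left out, the last holds). The fingers move at their own pace and stop on an object; "newtons" is the grip in N (left out, the last holds). Time passes only in rows, so rows that do not move let the fingers close. It gives the time, the measured TCP pose, the force and the opening at its end, in the units of the state.
- ctrl.get_obs(): the state, without advancing time (a new reading comes with each control period).
- ctrl.get_image(name): name is "scene" or "side" or "wrist"; returns a dict with "pixels" (420x560x3 uint8, red, green, blue), "intrinsics" (3x3 intrinsics, pixels), "distortion" ([k1, k2, p1, p2, k3] as OpenCV has them; the pictures are not rectified), "eye" and "orientation" of the camera in the world. Camera axes: x right, y down, z forward; pixel columns grow to the right and rows downward; lengths in m; the calibration is good to about 2 mm. A picture is of the moment at which its call begins. There is no depth.
- ctrl.finish_job(): hands the job in, once; it reports no verdict.
The state is a dict: "t": time; "q": joint angles; "dq": joint speeds; "effort": joint torques, N m; "tool_pos": TCP position; "tool_rot": TCP orientation; "contact_force": force on the tool from outside, world axes, zero at the start; "wrist_torque": the same for the moment, N m; "opening": finger opening in m.
Only numpy, scipy, OpenCV 4.12 (cv2) and the standard library are available. Lean on these libraries where they do the work, as an engineer would, in place of code of your own. Each camera call takes 0.05 s, during which the arm holds its last target.

## Working session

There is one attempt and no reset: what is moved stays moved. The work goes in short steps, Python scripts to look and compute and a tool call to move; the robot and the scene stay as the last step left them, time stands still between calls to the robot, and variables do not carry over. Pictures are saved under pics/ and viewed, and the job is handed in when it is done.

Besides the shell and the picture viewer there is one more tool, called after "Request:" as name(argument=value, ...) on one line, values as JSON. step_arm: Moves the arm, as the interface text tells. Shift numbers are shares of 0.025 m and turn numbers shares of 0.1 rad, none past 1 either way. Its arguments: {"type":"object","properties":{"increments":{"type":"string"},"fingers":{"type":"number"},"newtons":{"type":"number"}},"required":["increments"]}

```bash
mkdir -p pics
cat > h.py <<'E'
from station import ctrl
import cv2, numpy as np, pickle
def grab(n,tag):
    im=ctrl.get_image(n); pickle.dump(im,open(f'pics/{tag}.pkl','wb'))
    cv2.imwrite(f'pics/{tag}.png',np.array(im['pixels'])[:,:,::-1]); return im
def load(tag): return pickle.load(open(f'pics/{tag}.pkl','rb'))
def R(im):
    o=np.array(im['orientation'],float)
    return o if o.shape==(3,3) else cv2.Rodrigues(o)[0]
def ray(im,uv):
    K=np.array(im['intrinsics'],float);p=cv2.undistortPoints(np.array([[uv]],float),K,np.array(im['distortion'],float))[0,0]
    return np.array(im['eye'],float),R(im)@np.array([p[0],p[1],1.])
def plane(im,uv,z):
    e,d=ray(im,uv); return e+d*(z-e[2])/d[2]
def proj(im,P):
    Rm=R(im); rv=cv2.Rodrigues(Rm.T)[0]; t=-Rm.T@np.array(im['eye'],float)
    return cv2.projectPoints(np.array(P,float).reshape(-1,1,3),rv,t,np.array(im['intrinsics'],float),np.array(im['distortion'],float))[0].reshape(-1,2)
E
python3 - <<'E'
from h import *
for n in ['scene','side','wrist']:
    im=grab(n,n+'0'); print(n,im['eye'],im['orientation'])
print(ctrl.get_obs())
a=[cv2.imread(f'pics/{n}0.png') for n in ['scene','side','wrist']]
E
```

```text
scene [ 0.90519955 -0.2654731   0.87467327] [-2.24677703 -1.27585636  0.39475554]
side [ 0.20265397 -0.62047389  0.62864512] [-2.19152482  0.44506555 -0.24944878]
wrist [0.14561159 0.61217848 0.37154318] [2.36339378 1.63899449 0.25145456]
{'t': 0.15, 'q': array([ 1.09397238e+00,  5.32341590e-02,  1.61396371e+00, -7.89917571e-06,
        1.47597437e+00, -1.19016628e-01]), 'dq': array([-0.00049294, -0.00180689, -0.00380482,  0.00030469,  0.00023265,
       -0.0014916 ]), 'effort': array([ 9.93352442e-04, -3.94240379e+01, -3.70722699e+01,  8.48913515e-06,
        4.60834766e-03,  1.23417129e-05]), 'tool_pos': array([0.21868105, 0.58498933, 0.23033637]), 'tool_rot': array([ 2.58067833e+00,  1.79025337e+00, -2.18588820e-03]), 'contact_force': array([0.33323092, 0.41595862, 0.72313081]), 'wrist_torque': array([ 0.02955103,  0.01232184, -0.00342226]), 'opening': 0.08565227031226186}
```

View pics/scene0.png

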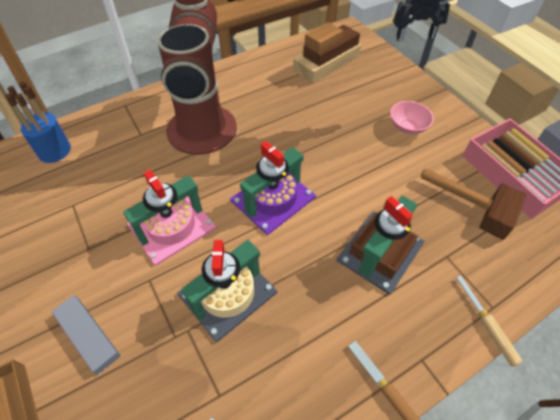

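View pics/side0.png

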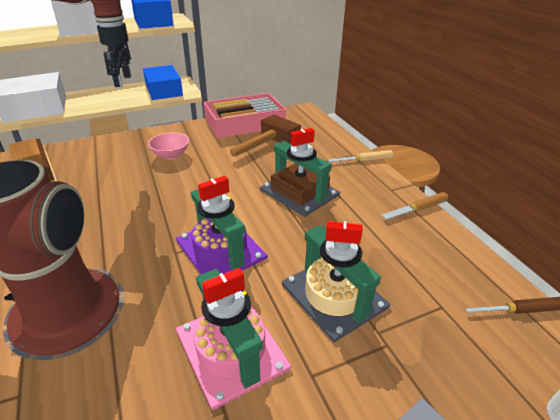

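View pics/wrist0.png

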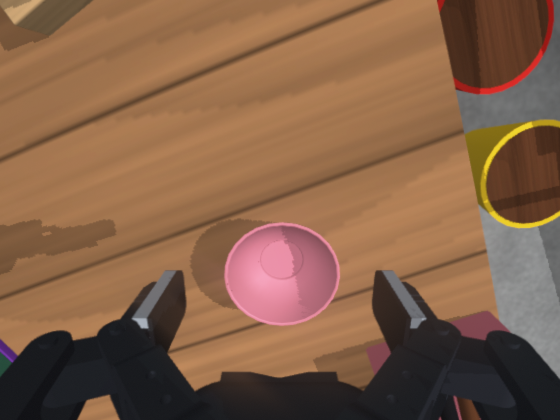

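Four presses appear in scene: pink base at (157,190), purple base at (273,160), pale rosette on a dark base at (218,260), and dark block at (395,215). The third fits, because it has a green frame, a pale round rosette and no pink or purple. It sits at about (343,240) in the side view. I'll confirm it in a crop and measure it.

```bash
cat >> h.py <<'E'
def redmask(im):
    hsv=cv2.cvtColor(np.array(im['pixels']),cv2.COLOR_RGB2HSV); h,s,v=cv2.split(hsv)
    return (((h<6)|(h>174))&(s>200)&(v>120)).astype(np.uint8)
E
python3 - <<'E'
from h import *
s,d=load('scene0'),load('side0')
for n,im in(('s',s),('d',d)):
    c,l,st,ce=cv2.connectedComponentsWithStats(redmask(im))
    for i in range(1,c):
        if st[i,4]>40: print(n,st[i],ce[i])
a=cv2.resize(cv2.imread('pics/scene0.png')[225:340,165:285],None,fx=3.3,fy=4,interpolation=2)
b=cv2.resize(cv2.imread('pics/side0.png')[205:320,280:400],None,fx=3.3,fy=4,interpolation=2)
cv2.imwrite('pics/crop0.png',np.hstack([a,b]))
E
```

```text
s [262 142  21  23 199] [271.82914573 153.93969849]
s [151 181  12  15  90] [157.45555556 187.82222222]
s [385 198  26  26 281] [397.49466192 211.37010676]
s [214 241   9   9  68] [218.17647059 245.36764706]
s [213 257   9  17 122] [217.14754098 264.54098361]
d [290 128  24  18 311] [301.73311897 136.58842444]
d [198 176  31  24 469] [213.51599147 187.93816631]
d [326 221  36  23 637] [343.4144427  232.24489796]
d [203 268  42  35 842] [223.35273159 285.4216152 ]
```

View pics/crop0.png

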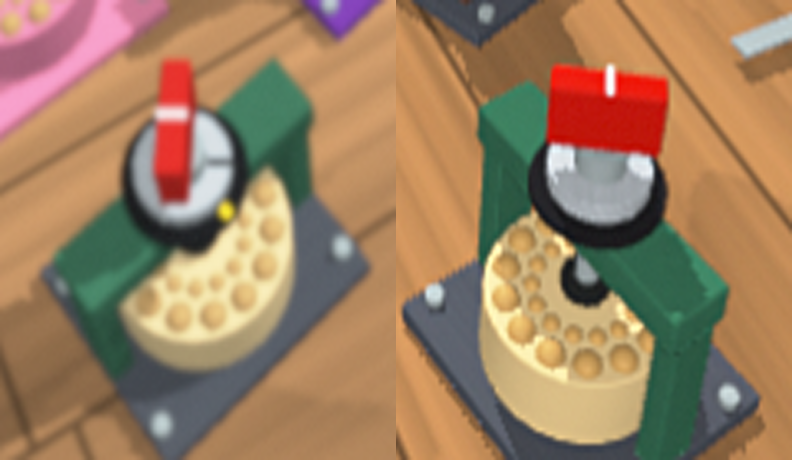

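The crop confirms it: green frame, pale rosette and dark base. The stripe's centre is at about scene (217,253.5). The black line points right on the collar, with the yellow mark at scene (233.5,278).

Run:
```python
from h import *
s,d=load('scene0'),load('side0')
a=plane(s,(217.1,253.5),.192);b=plane(d,(345.2,225),.192);print(a,b)
# triangulate
e1,r1=ray(s,(217.1,253.5));e2,r2=ray(d,(345.2,225))
t=np.linalg.lstsq(np.c_[r1,-r2],e2-e1,rcond=None)[0];print(e1+t[0]*r1,e2+t[1]*r2)
def cr(x,y):return (165+x/3.3,225+y/4)
# bar top ends in scene crop: far (177,64), near(173,180?) 
P=[plane(s,cr(*p),.192) for p in ((177,62),(173,176))];v=P[1]-P[0];print('bar scene',P,np.linalg.norm(v),np.degrees(np.arctan2(v[1],v[0])))
def cd(x,y):return (280+(x-396)/3.3,205+y/4)
P=[plane(d,cd(*p),.192) for p in ((552,82),(666,92))];v=P[1]-P[0];print('bar side',np.linalg.norm(v),np.degrees(np.arctan2(v[1],v[0])))
c=(a+b)/2
for nm,p,z in(('line',(230,162),.142),('yel',(226,211),.142)):
    q=plane(s,cr(*p),z)-c;print(nm,q,np.degrees(np.arctan2(q[1],q[0])))
print(ctrl.get_obs()['q'])
a=cv2.resize(cv2.imread('pics/scene0.png')[232:292,190:250],None,fx=9,fy=9,interpolation=2);cv2.imwrite('pics/crop1.png',a)
```

```text
[ 0.52232948 -0.17378474  0.192     ] [ 0.52112867 -0.17611061  0.192     ]
[ 0.52169213 -0.17363211  0.19086359] [ 0.52228471 -0.1744976   0.19041501]
bar scene [array([ 0.4978904 , -0.15857259,  0.192     ]), array([ 0.55226718, -0.18770609,  0.192     ])] 0.061689508798495045 -28.181110958957664
bar side 0.06108921953655148 -28.649366636662368
line [ 0.01532722  0.02631692 -0.05      ] 59.783079568988875
yel [ 0.03812808  0.01181925 -0.05      ] 17.22280814367024
[ 1.09397238e+00  5.32341590e-02  1.61396371e+00 -7.89917571e-06
  1.47597437e+00 -1.19016628e-01]
```

View pics/crop1.png

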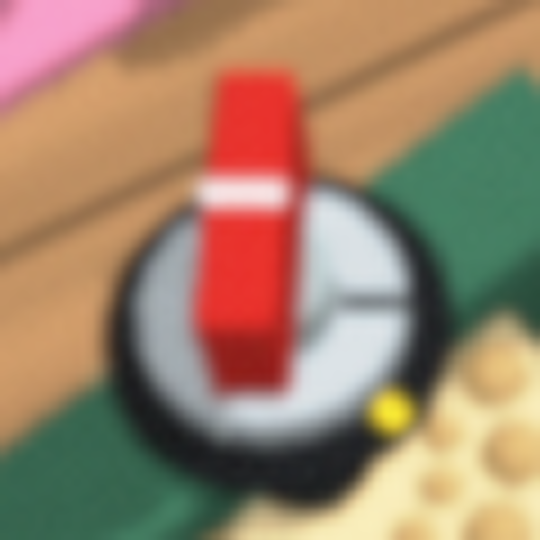

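Measured: grip at (0.522,-0.1745). The two rays cross at z≈0.191 against 0.192 expected, and the bar comes out at 61.5 mm against 64 mm. The bar lies at -28.4°, and the collar line needs about 44° (0.77 rad) clockwise to reach the yellow mark, which is within 0.5–0.95. Moving over now.

Request:
step_arm(increments="0 0 -1 0 0 0; -0.5 0.45 -1 0 0 0; -1 0.91 0 0 0 0; -1 0.91 0 0 0 0; -1 0.91 0 0 0 0; -1 0.91 0 0 0 0; -1 0.91 0 0 0 0; -1 0.91 0 0 0 0; -1 0.91 0 0 0 0; -1 0.91 0 0 0 0; -1 0.91 0 0 0 0; -1 0.91 0 0 0 0", fingers=1)

```text
t: 1.15
tool_pos: [0.3506, 0.2544, 0.281]
tool_rot: [2.581, 1.791, -0.0]
contact_force: [1.0, -0.1, 0.1]
opening: 0.0855
```

Request:
step_arm(increments="-1 0.91 0 0 0 0; -1 0.91 0 0 0 0; -1 0.91 0 0 0 0; -1 0.91 0 0 0 0; -1 0.91 0 0 0 0; -1 0.91 0 0 0 0; -1 0.91 0 0 0 0; -1 0.91 0 0 0 0; -1 0.91 0 0 0 0; -1 0.91 0 0 0 0; -0.5 0.45 0 0 0 0; 0 0 0 0 0 0")

```text
t: 2.15
tool_pos: [0.4826, -0.0764, 0.2806]
tool_rot: [-2.585, -1.785, 0.002]
contact_force: [0.4, 0.6, 0.5]
opening: 0.0855
```

Request:
step_arm(increments="-1 0.91 0 0 0 0; -1 0.91 0 0 0 0; -1 0.91 0 0 0 0; -0.12 0.12 0 0 0 0; 0 0 0 0 0 1; 0 0 0 0 0 0.38; 0 0 0 0 0 0; 0 0 0 0 0 0")

```text
t: 2.82
tool_pos: [0.5215, -0.1705, 0.2812]
tool_rot: [-2.696, -1.611, 0.0]
contact_force: [0.2, 0.3, 0.2]
opening: 0.0852
```

Run:
```python
from h import *
for n in ['scene','wrist']: im=grab(n,n+'1')
o=ctrl.get_obs();print(o['tool_pos'],o['tool_rot'],o['q'])
m=redmask(im);c,l,st,ce=cv2.connectedComponentsWithStats(m)
for i in range(1,c):
    if st[i,4]>100: print(st[i],ce[i])
```

```text
[ 0.52156902 -0.17074423  0.2813357 ] [-2.69701989e+00 -1.61081557e+00 -1.49364306e-04] [-4.52072814e-01 -1.54640708e-01  1.72999032e+00  1.63411918e-04
  1.56631885e+00 -1.52887470e+00]
[265 223  21  32 592] [274.85304054 238.88006757]
```

View pics/wrist1.png

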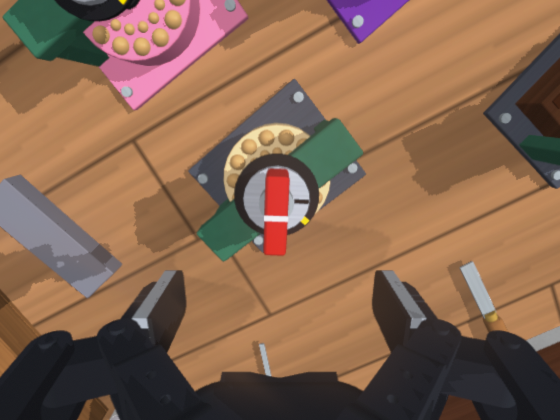

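The wrist view shows the target press centred below: red bar almost vertical in the picture (stripe about (276,219)), collar line at (302,202), yellow mark at (306,221), all clear. I'll refine from this view.

Run:
```python
from h import *
w=load('wrist1')
print(w['eye'])
px=np.array(w['pixels']);hsv=cv2.cvtColor(px,cv2.COLOR_RGB2HSV)
sub=np.zeros(px.shape[:2],bool);sub[160:262,240:320]=1
wh=(hsv[...,1]<40)&(hsv[...,2]>235)&sub
yl=(hsv[...,0]>22)&(hsv[...,0]<34)&(hsv[...,1]>200)&(hsv[...,2]>180)&sub; sub2=yl.copy();sub2[:,:298]=0
for n,m in(('w',wh),('y',sub2)):
    y,x=np.nonzero(m);print(n,len(x),x.mean(),y.mean(),x.min(),x.max(),y.min(),y.max())
y,x=np.nonzero(sub2);Y=(x.mean(),y.mean())
for z in(.13,.142):print('yel',plane(w,Y,z))
print('stripe',plane(w,(276,219),.192))
P=[plane(w,p,.192) for p in((277.5,187),(275,252))];v=P[1]-P[0];print(P,np.linalg.norm(v),np.degrees(np.arctan2(v[1],v[0])))
cv2.imwrite('pics/crop2.png',cv2.resize(px[155:265,220:330,::-1],None,fx=5.4,fy=5.4,interpolation=2))
```

```text
[ 0.45279621 -0.13399841  0.42261945]
w 93 275.64516129032256 218.3763440860215 265 287 216 220
y 32 304.96875 220.6875 302 308 217 224
yel [ 0.55529082 -0.16099762  0.13      ]
yel [ 0.55108763 -0.15989042  0.142     ]
stripe [ 0.52207169 -0.17379261  0.192     ]
[array([ 0.50095669, -0.16109977,  0.192     ]), array([ 0.54550236, -0.18738449,  0.192     ])] 0.051722371786438716 -30.543258390782167
```

View pics/crop2.png

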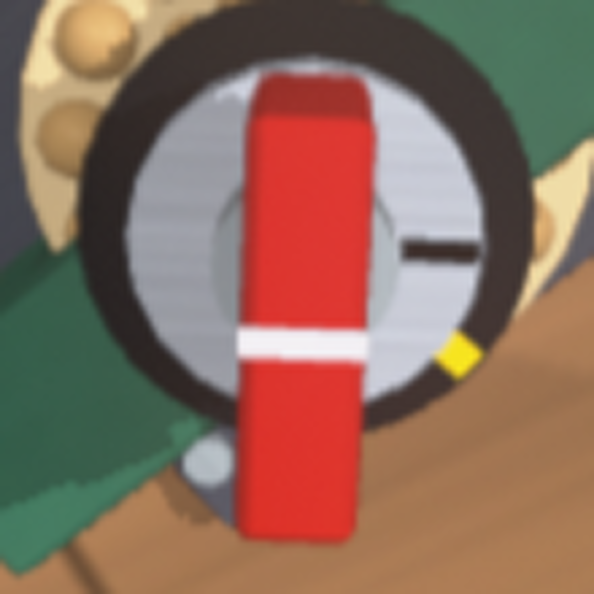

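Run:
```python
from h import *
w=load('wrist1')
c=lambda x,y:(220+x/5.4,155+y/5.4)
P=[plane(w,c(*p),.192) for p in((311,117),(299,540))];v=P[1]-P[0];print((P[0]+P[1])/2,np.linalg.norm(v),np.degrees(np.arctan2(v[1],v[0])))
S=plane(w,c(303,344),.192);print('stripe',S)
for z in(.138,.142,.146):
  C=plane(w,c(306,236),z);print('collar',C,np.linalg.norm(plane(w,c(127,240),z)-plane(w,c(485,240),z)))
for O in(S,np.array([.522,-.1745,0])):
  for n,p,z in(('line in',(403,248),.142),('line out',(478,252),.142),('y',(460,354),.142),('y',(460,354),.138)):
    q=plane(w,c(*p),z)-O;print(n,np.hypot(*q[:2]),np.degrees(np.arctan2(q[1],q[0])))
o=ctrl.get_obs();Rm=cv2.Rodrigues(o['tool_rot'])[0];print(Rm, np.degrees(np.arctan2(Rm[1,0],Rm[0,0])))
print(Rm.T@(np.array([.522,-.1742,.155])-o['tool_pos'])/.025)
```

```text
[ 0.52107854 -0.17288129  0.192     ] 0.061896772334420334 -29.990520650089913
stripe [ 0.52190465 -0.17360725  0.192     ]
collar [ 0.52145632 -0.17329056  0.138     ] 0.06020739576842428
collar [ 0.52049138 -0.17273836  0.142     ] 0.059361249860584754
collar [ 0.51952644 -0.17218615  0.146     ] 0.058515103952745284
line in 0.01619757786859999 60.230437495103864
line out 0.028686681059999955 59.483801677662385
y 0.03232716705398566 25.56221684297665
y 0.03344606407141533 23.961336476686068
line in 0.016933337774421468 62.01059745684299
line out 0.02941222676984191 60.526958462038856
y 0.03263734085217512 27.0484486012732
y 0.033732318220903806 25.412954238492016
[[ 4.74147200e-01  8.80445588e-01  3.19059027e-06]
 [ 8.80445573e-01 -4.74147193e-01  1.80109709e-04]
 [ 1.60089608e-04 -8.25893732e-05 -9.99999984e-01]] 61.69616079986682
[-0.11433978  0.08113733  5.05340312]
```

Request:
step_arm(increments="-0.11 0.06 0 0 0 0.25; 0 0 1 0 0 0; 0 0 1 0 0 0; 0 0 1 0 0 0; 0 0 1 0 0 0; 0 0 0.5 0 0 0; 0 0 0.55 0 0 0; 0 0 0 0 0 0; 0 0 0 0 0 0")

```text
t: 3.67
tool_pos: [0.5218, -0.1748, 0.1552]
tool_rot: [-2.718, -1.574, 0.0]
contact_force: [0.1, -0.1, 0.0]
opening: 0.0851
```

Run:
```python
from h import *
for n in ['side','wrist']: im=grab(n,n+'2')
o=ctrl.get_obs();print(o['tool_pos'],o['tool_rot'],o['contact_force'],o['wrist_torque'])
s=load('scene0');w=load('wrist1')
e1,r1=ray(s,(233.4,277.8));e2,r2=ray(w,(220+460/5.4,155+354/5.4))
t=np.linalg.lstsq(np.c_[r1,-r2],e2-e1,rcond=None)[0];print(e1+t[0]*r1,e2+t[1]*r2)
a=cv2.imread('pics/side2.png')[180:300,280:400];cv2.imwrite('pics/c3.png',np.hstack([cv2.resize(a,(420,420)),cv2.resize(cv2.imread('pics/wrist2.png')[200:420,170:390],(380,420))[:420]]))
```

```text
[ 0.52273652 -0.17522471  0.15692496] [2.71644000e+00 1.57325465e+00 2.53601138e-03] [0.90376131 0.3407474  0.57875802] [-0.02655417 -0.05962861 -0.00999418]
[ 0.55463959 -0.16177573  0.13090648] [ 0.55494974 -0.16067207  0.13091418]
```

View pics/c3.png

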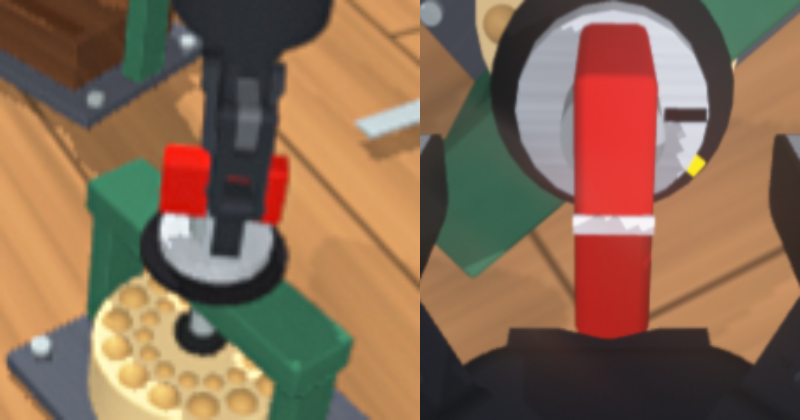

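The side view shows the fingers straddling the bar at mid-length. The wrist view shows the bar between the pads with clearance on both sides. The yellow mark triangulates to a 35 mm radius at z≈0.131, bearing 20.7°, so about 39.5° to home. Closing the gripper.

Request:
step_arm(increments="0 0 0 0 0 0; 0 0 0 0 0 0; 0 0 0 0 0 0; 0 0 0 0 0 0; 0 0 0 0 0 0; 0 0 0 0 0 0; 0 0 0 0 0 0; 0 0 0 0 0 0; 0 0 0 0 0 0; 0 0 0 0 0 0", fingers=-1, newtons=60)

```text
t: 4.6
tool_pos: [0.5227, -0.1742, 0.1564]
tool_rot: [2.718, 1.575, 0.004]
contact_force: [1.4, 3.9, 5.5]
opening: 0.0173
```

Run:
```python
from h import *
o=ctrl.get_obs();print(o['tool_pos'],o['tool_rot'],o['contact_force'],o['wrist_torque'],o['opening'])
im=grab('wrist','wrist3');grab('scene','scene3')
```

```text
[ 0.52268618 -0.17418058  0.15636795] [2.71779491 1.57474112 0.00403989] [1.38859857 3.92066052 5.49928221] [ 0.67750834 -0.11717359 -0.03220388] 0.01731042396521622
```

View pics/wrist3.png

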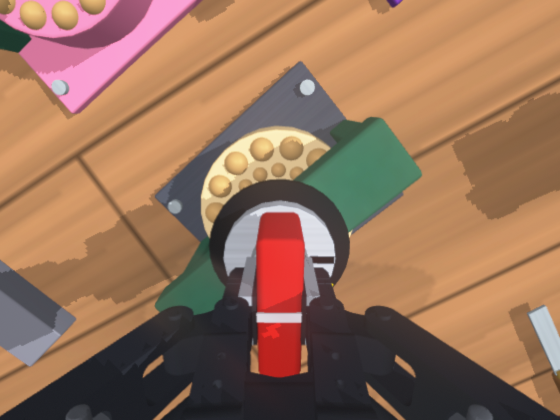

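Gripped (opening 17.3 mm ≈ bar 18 mm). Turning clockwise about tool +z, in stages with torque checks.

Request:
step_arm(increments="0 0 0 0 0 0.5; 0 0 0 0 0 1; 0 0 0 0 0 1; 0 0 0 0 0 1; 0 0 0 0 0 1; 0 0 0 0 0 0.5")

```text
t: 5.2
tool_pos: [0.5224, -0.1744, 0.1564]
tool_rot: [3.025, 0.847, 0.003]
contact_force: [0.2, 4.4, 5.2]
opening: 0.0174
```

```bash
cat > st.py <<'E'
from h import *
import sys
o=ctrl.get_obs();Rm=cv2.Rodrigues(o['tool_rot'])[0];print(o['t'],o['tool_pos'],np.degrees(np.arctan2(Rm[1,0],Rm[0,0])),o['contact_force'].round(1),o['wrist_torque'].round(3),o['opening'],'q6',o['q'][5],o['effort'][5])
k=sys.argv[1];w=grab('wrist','wrist'+k);s=grab('scene','scene'+k)
cv2.imwrite(f'pics/c{k}.png',np.hstack([cv2.resize(w['pixels'][150:390,190:370,::-1],(450,600),interpolation=2),cv2.resize(s['pixels'][225:315,185:235+2,::-1],(347,600),interpolation=2)]))
E
python3 st.py 4
```

```text
5.2 [ 0.52239287 -0.17442459  0.15638786] 31.299861414690806 [0.2 4.4 5.2] [0.575 0.064 0.086] 0.017430266134196737 q6 -1.0043887333912536 -0.12568870559334755
```

View pics/c4.png

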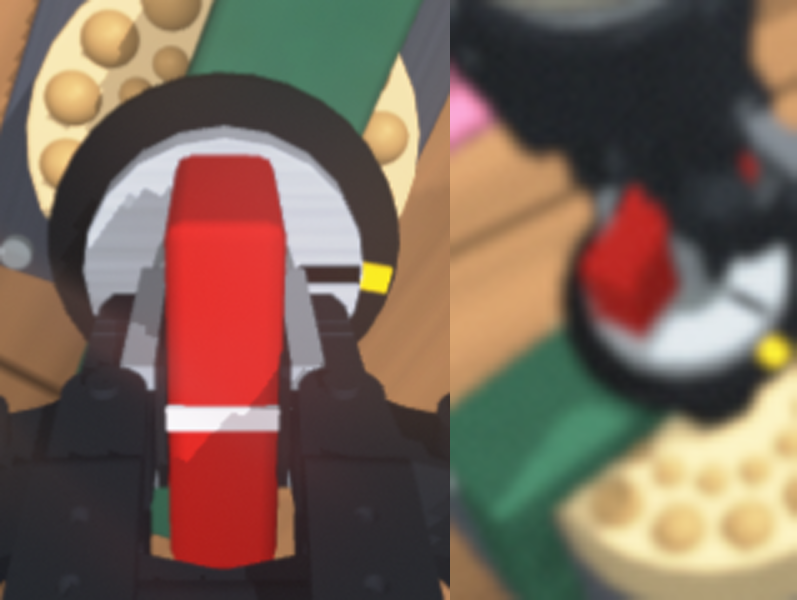

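The collar line has followed the bar (slip 0) and is now just short of the yellow mark in both views. Torque is 0.09 N m, so the clutch isn't slipping yet. Continuing.

Request:
step_arm(increments="0 0 0 0 0 1; 0 0 0 0 0 1; 0 0 0 0 0 1")

```text
t: 5.55
tool_pos: [0.5222, -0.1745, 0.1564]
tool_rot: [3.118, 0.385, 0.002]
contact_force: [-1.2, 3.0, 6.5]
opening: 0.0176
```

```bash
python3 st.py 5
```

```text
5.55 [ 0.52217381 -0.17449387  0.15641389] 14.096393269275078 [-1.2  3.   6.5] [0.553 0.288 0.234] 0.017555898787666037 q6 -0.704104071390241 -0.7508906722068787
```

View pics/c5.png

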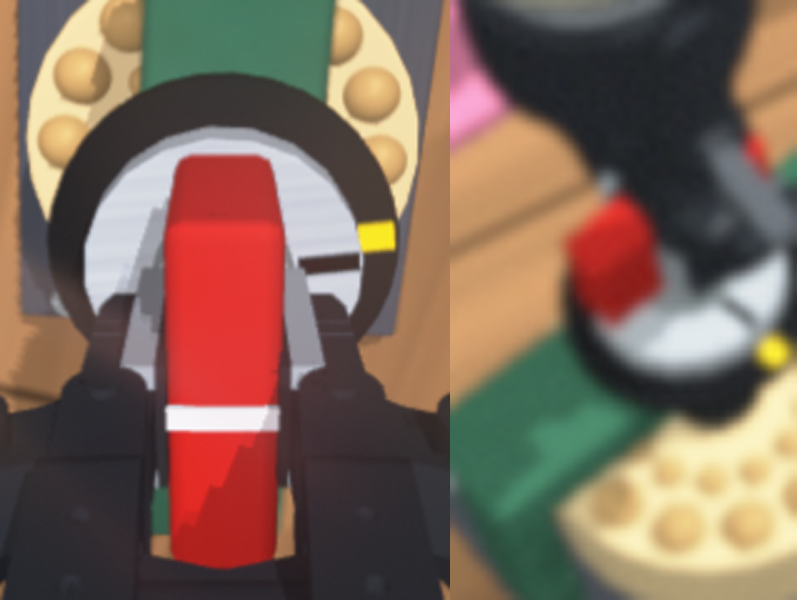

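Torque has risen to 0.234 N m and the line has stopped in line with the yellow mark. It has tilted about 7° against the stripe, so slipping has begun. Another 0.3 rad should bring the slip to about 24°.

Request:
step_arm(increments="0 0 0 0 0 1; 0 0 0 0 0 1; 0 0 0 0 0 1; 0 0 0 0 0 0")

```text
t: 5.98
tool_pos: [0.5219, -0.1745, 0.1564]
tool_rot: [-3.14, 0.083, -0.0]
contact_force: [-1.6, 3.2, 6.8]
opening: 0.0172
```

```bash
python3 st.py 6
```

```text
5.9833 [ 0.521921   -0.17447472  0.15635659] -3.033424435945922 [-1.6  3.2  6.8] [ 0.49   0.39  -0.037] 0.01724279357934701 q6 -0.40516504184338503 0.5448109097778797
```

View pics/c6.png

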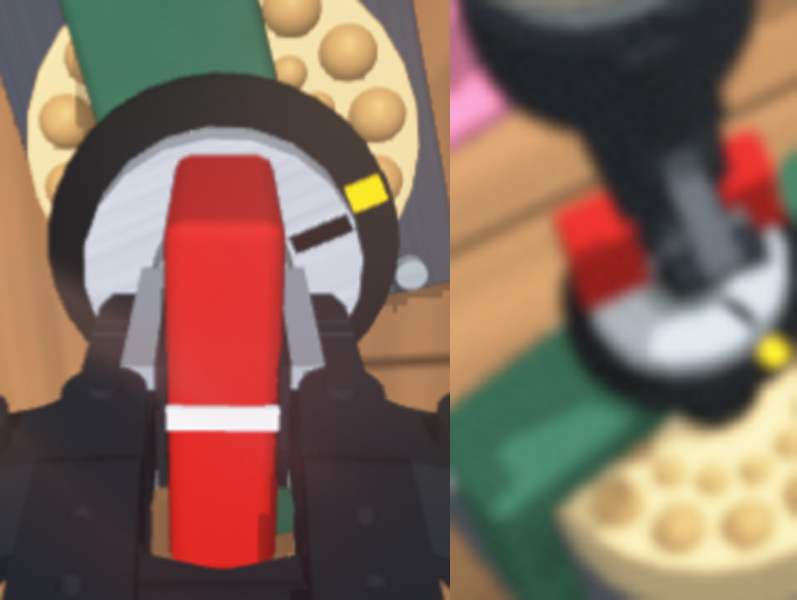

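The line stayed on the yellow mark while the bar swung on, and it now stands about 23° off square to the bar. That is inside 10–40°. Releasing and withdrawing straight up.

Request:
step_arm(increments="0 0 0 0 0 0; 0 0 0 0 0 0; 0 0 0 0 0 0; 0 0 0 0 0 0; 0 0 0 0 0 0; 0 0 0 0 0 0; 0 0 0 0 0 0", fingers=0.6)

```text
t: 6.67
tool_pos: [0.5216, -0.1747, 0.1548]
tool_rot: [-3.141, 0.079, 0.001]
contact_force: [-0.5, 1.1, -0.1]
opening: 0.0682
```

Request:
step_arm(increments="0 0 -0.5 0 0 0; 0 0 -1 0 0 0; 0 0 -1 0 0 0; 0 0 -1 0 0 0; 0 0 -1 0 0 0; 0 0 -0.5 0 0 0; 0 0 0 0 0 0; 0 0 0 0 0 0")

```text
t: 7.33
tool_pos: [0.5219, -0.1748, 0.2806]
tool_rot: [3.14, -0.079, 0.002]
contact_force: [1.0, 0.2, -0.2]
opening: 0.0685
```

```bash
python3 st.py 7
python3 - <<'E'
from h import *
grab('side','side7')
w=load('wrist7');cv2.imwrite('pics/w7.png',cv2.resize(w['pixels'][140:270,200:350,::-1],None,fx=4.5,fy=4.5,interpolation=2))
E
```

```text
7.3333 [ 0.52190716 -0.17479954  0.28061182] -2.8644916786055656 [ 1.   0.2 -0.2] [0.003 0.008 0.028] 0.0685182562206712 q6 -0.40841131814464093 -1.9120844854114694e-05
```

View pics/w7.png

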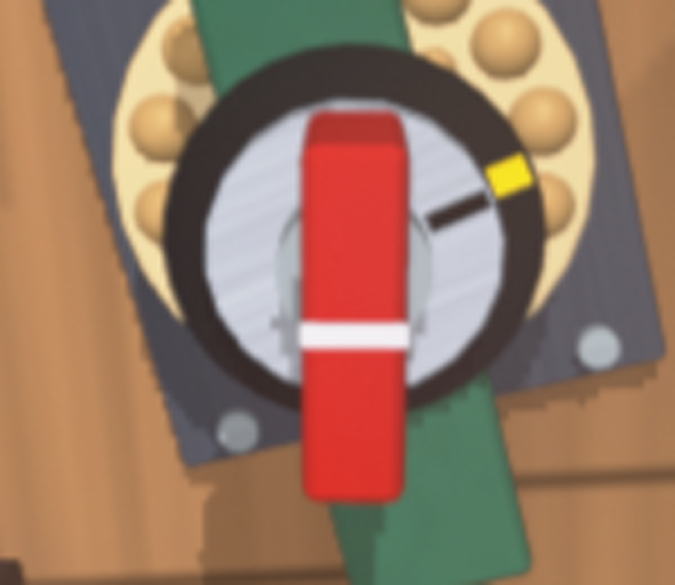

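View pics/side7.png

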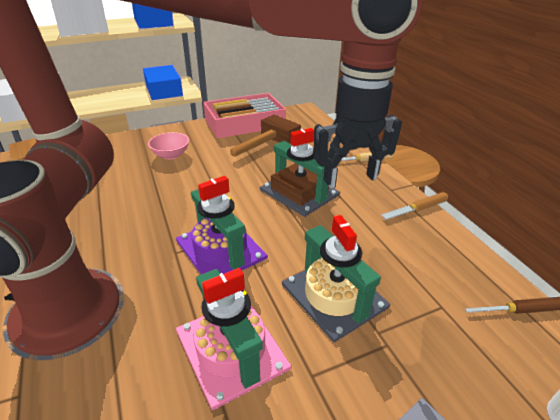

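The gripper is clear and the line meets the yellow mark. One metric check of the slip angle, then I'll hand it in.

Run:
```python
from h import *
w=load('wrist7');c=lambda x,y:(200+x/4.5,140+y/4.5)
f=lambda a,b,z:(lambda v:np.degrees(np.arctan2(v[1],v[0])))(plane(w,c(*b),z)-plane(w,c(*a),z))
print('stripe',f((299,334),(409,336),.192),'bar',f((355,145),(353,498),.192)+90,'line',f((430,224),(488,198),.142))
s0,s7=load('side0'),load('side7')
for im in(s0,s7):
    m=redmask(im);m[:,:285]=0;m[150:]=0;c_,l,st,ce=cv2.connectedComponentsWithStats(m);print([(st[i],ce[i]) for i in range(1,c_) if st[i,4]>40])
ctrl.finish_job()
```

```text
stripe -4.0076218293224075 bar -3.2142035720942346 line 22.023539394493575
[(array([290, 128,  24,  18, 311], dtype=int32), array([301.73311897, 136.58842444]))]
[(array([290, 128,  24,  18, 312], dtype=int32), array([301.76923077, 136.6025641 ]))]
the job is handed in; nothing more can be done
```

I gripped the red handle of the press with the pale rosette, turned it about 63° clockwise in one grasp, let go and lifted clear. The job was handed in soon after 7.3 s.

- **Slip:** the last picture shows the collar's black line at the yellow mark. The line sits at 22.0° and the stripe at -3° to -4°, so the clutch slipped about 25–26°, within the 10–40° asked. As it slipped, the wrist torque about the vertical rose from 0.09 to 0.23 N m.
- **Other press:** the handle above the dark block did not move; its red patch in the side view shifted less than 0.1 pixel. The gripper is open, 126 mm above where it gripped, and the force reading is about zero.
- **Disagreements:** the first estimate of the yellow mark, taken with an assumed height, put home 44° away. Measuring the mark from two views gave 39.5°, and the final line position put it at about 38°. The other measurement from the approach pictures left about 1–2 mm of doubt in the handle's centre, with no visible effect on the grasp.

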